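# Issue one vial from the gravity feeder

### The arm

A 6-joint arm with a two-finger parallel gripper is mounted at the origin on a cart in front of the work surface, level with it; the furniture and walls round the work are solid. World frame = base frame: x ahead of the robot, y to its left, z up, the work surface at z = 0. Lengths are in m, angles in rad, forces in N, time in s.
With the tool pointing down it reaches from about 0.2 to 0.875 m from the base axis. Payload 3.4 kg.
Tool frame: the origin (TCP) lies between the finger pads; the fingertips stand 25 mm ahead of it and the grasp point (between the pads) lies 6 mm ahead of it (r.nose_length is the z of the fingertips in the tool frame, in m); z points along the fingers, y is the line along which they close (so a half turn about z gives the same grasp; the last joint's range is limited). The gripper opens to 94 mm and grips with 3 to 60 N. Pads are 16 mm wide; open, the fingers measure 119 mm over their backs; the gripper's body (75 mm by 177 mm) begins 78 mm behind the grasp point.
Start: joints at [-1.336, 0.276, 1.505, -0, 1.361, -0.121], TCP at [0.2, -0.539, 0.23] pointing down, gripper open.
Joint ranges: [-2.89, 2.89], [-0.75, 2.08], [0.22, 2.7], [-1.18, 4.32], [0.11, 2.71], [-2.7, 2.7]. Speed limits (rad/s): [2.57, 2.57, 3.14, 3.14, 3.14, 3.14].

### API

Orientations are given as a unit quaternion [w, x, y, z].
In Python, from plant import r, gripper_to, inverse_kinematics, vision, models, telemetry gives the robot as it stands. Calls block until the motion is done:
- r.move_to(position, orientation): joint-space move of the TCP to a pose.
- r.move_l(position, rot=None, vel=0.15, guard=None): straight line of the TCP; rot=None keeps the orientation; vel is the mean speed in m/s. With guard (N) it stops when the force on the tool has changed by that much, and returns True; else False.
- r.movej(angles): joint-space move.
- gripper_to(opening, f_grip=None): finger opening in m; f_grip is the grip in N (None keeps the last); returns when the fingers have stopped.
- r.hold(seconds).
- inverse_kinematics(position, orientation): joint angles nearest the present ones, or None.
- vision.snapshot(name): name is "side" or "top" or "wrist"; returns the picture (480x640x3 uint8, red, green, blue); there is no depth.
- vision.get_calibration(name): a dict with "fx", "fy", "cx", "cy" (pixels), "D" ([k1, k2, p1, p2, k3] as OpenCV has them; the pictures are not rectified), "position" and "orientation" of the camera in the world. Camera axes: x right, y down, z forward; pixel columns grow to the right and rows downward; lengths in m; the calibration is good to about 2 mm. A picture is of the moment at which its call begins: read the wrist's pose just before it. get_calibration takes no time and is no camera call; for the wrist camera it gives the pose at the moment of the call.
A pose or a line that the arm cannot do raises r.PlanningError and nothing moves.
- r.sign_off(): hands the job in; it is judged then, once.
Trained networks look in the newest picture that a camera, given by its name, has taken for a name from the list of things; names that differ only in an ending like _2 or _b are one class to them, and where a whole thing is asked for, a point or a joint stands for the part that bears it (a point fixed in the world has none). Each returns a list of dicts, best first, with "score" (0 to 1); they miss things now and then, are a little off and sometimes report something else, mostly with a low value. They report only what shows in the picture. A call takes as long as a camera call. They do not tell look-alikes from the thing itself.
- models.boxes_of(thing, camera): "at" ([x, y, z] in m, in world coordinates, good to about 4 mm: the middle of the surface that is visible of it).
- models.regions_of(thing, camera): "pixels" (480x640 bool, what is visible of it).
- models.mark_of(thing, camera): "at" ([x, y, z] in m, in world coordinates, good to about 4 mm: a listed point, or the origin of a listed thing).
Readings, each from a call of its own:
- telemetry.current_t(): time.
- telemetry.current_joints(): joint angles.
- telemetry.current_dq(): joint speeds.
- telemetry.current_joint_efforts(): joint torques, N m.
- telemetry.current_ee_pos(): TCP position.
- telemetry.current_tool_rot(): TCP orientation.
- telemetry.current_wrist_force(): force on the tool from outside, world axes, zero at the start.
- telemetry.current_torque(): the same for the moment, N m.
- telemetry.current_opening(): finger opening in m.
- telemetry.current_finger_force(): force on a finger pad.
Only numpy, scipy, OpenCV 4.12 (cv2) and the standard library are available. Lean on these libraries where they do the work, as an engineer would, in place of code of your own. Each camera call takes 0.05 s, during which the arm holds its last target. There are 200 camera calls.

### The job

Issue one vial from the sloping feeder: slide the red outlet gate fully open, push the lowest vial endwise out through the outlet, without lifting it, until it lies wholly on the landing, and then withdraw so that the next vial rolls down to the stop (best straight up: it leans on the pusher and may wedge if that is drawn back sideways). Then slide the gate fully shut, leaving the other vials lined up in the channel and the things around undisturbed.

Things in the scene. Friction and masses are not known exactly. Their poses are not given: they have to be found in the camera images.
- feeder: White gravity feeder for vials, aluminium edges, fixed, 160 (x) by 181 (y) mm, 75 mm high with vials. Origin on the bench under the channel's middle, z up, x level in the uphill direction, y to the open push side. The floor falls to -x at 0.21 rad. Below, u = (cos 0.21, 0, sin 0.21) is up the slope, w = (-sin 0.21, 0, cos 0.21) square to the floor. Channel: y = -0.033 to 0.032.
- stop_foot (a point): Fixed point of the feeder at (-0.075, 0, 0.034) in its frame: where the stop's face meets the sloping floor, mid-channel. The stop is 11 mm high (along w), 6 mm thick, and runs across the low end of channel and landing.
- push_lip (a point): Fixed point of the feeder: top of the lip on the push (+y) side beside the lowest vial, 16 mm along u from the stop, y = 0.034. The lip is 8 mm high (along w), 4 mm thick, all along this side; above it the vials' ends are free to be pushed towards -y. Nothing else stands there.
- outlet (a point): Fixed point of the feeder: middle of the outlet, on the floor, y = -0.0397. The outlet is the gap, 40 mm along u and open above, between the stop and the end of the 28 mm high wall that bounds the channel's -y side (y = -0.037 to -0.033). The gate closes it.
- place_1 (a point): Fixed point of the feeder: the centre of a vial resting at the stop, mid-channel (u 16 mm, w 16 mm from stop_foot)
- place_2 (a point): Fixed point of the feeder: the centre of the second vial, 32 mm along u from place_1
- place_3 (a point): Fixed point of the feeder: the centre of the third vial, 64 mm along u from place_1
- landing (a point): Fixed point of the feeder: the centre of a vial midway on the landing, 92 mm from place_1 along -y. The landing continues floor and stop at the same slope beyond the gate, to a 14 mm high end wall at y = -0.141, with a 10 mm guard 41 mm uphill of the stop. A vial lies wholly on it, clear of the gate, with its centre 72 to 111 mm from place_1 along -y.
- gate (a joint): Travel of the red outlet gate along u, m: 0 = shut, 0.045 = fully open; starts shut or nearly so. It stays where left (friction about 1.2 N). Gate plate: y = -0.0415 to -0.038, 28 mm high, 38 mm along u
- gate_knob (a point): Centre of the free part of the gate's round red knob: 14 mm in diameter, axis along w, y = -0.0397, reaching 14 mm below to 14 mm above this point; its top is 61 mm above the floor (along w). Shut, it stands 28 mm along u from the stop; it moves with the gate, 45 mm along u to open.
- vial_1_mid (a point): Centre of an amber sample vial with white label and white ribbed cap: a cylinder 32 mm in diameter, 60 mm long, about 0.05 kg, that rolls freely, lying with its length along the feeder's y, cap at the +y end (the point turns as it rolls). The lowest vial, at the stop
- vial_2_mid (a point): Centre of an amber sample vial with white label and white ribbed cap: a cylinder 32 mm in diameter, 60 mm long, about 0.05 kg, that rolls freely, lying with its length along the feeder's y, cap at the +y end (the point turns as it rolls). The second vial, next above the first
- vial_3_mid (a point): Centre of an amber sample vial with white label and white ribbed cap: a cylinder 32 mm in diameter, 60 mm long, about 0.05 kg, that rolls freely, lying with its length along the feeder's y, cap at the +y end (the point turns as it rolls). The third
- vial_4_mid (a point): Centre of an amber sample vial with white label and white ribbed cap: a cylinder 32 mm in diameter, 60 mm long, about 0.05 kg, that rolls freely, lying with its length along the feeder's y, cap at the +y end (the point turns as it rolls). The fourth, the highest
- dropper: small white dropper bottle, 26x26x60 mm, origin at the centre of its underside; a bystander
- stamp: blue spindle-shaped stamp lying down, 32x105x32 mm, origin at the centre of its underside; a bystander
- petri_stack: stack of clear dishes, 90x90x48 mm, origin at the centre of its underside; a bystander
- tape_roll: roll of beige tape, 82x82x18 mm, origin at the centre of its underside; a bystander
Things that resemble listed ones, but are neither listed nor needed, are in the scene too. Leave any brown look-alike of the part that bears vial_2_mid alone.

How it is judged:
By the outcome, as a careful person would: the job done as asked, in the order asked, and still so for the second after the job is handed in, with the robot touching nothing.
It also fails if it takes over 48 s, if anything falls off the work surface, if the arm or the gripper's body presses on something with over 40 N, if the wrist force passes 120 N, or if a joint passes its speed limit or range.

## Working session

There is one attempt and no reset: what is moved stays moved. The work goes in short steps, each a Python script; the robot and the scene stay as the last script left them, time stands still between calls to the robot, and variables do not carry over. Pictures are saved under pics/ and viewed, at most 10 in all, crops included, and the job is handed in when it is done.

```bash
mkdir -p pics; ls; python3 - <<'E'
from plant import r, vision, models, telemetry
import cv2,numpy as np
for c in ("side","top"):
    im=vision.snapshot(c); cv2.imwrite(f"pics/{c}0.png",im[:,:,::-1])
    for t in ["feeder","stop_foot","push_lip","outlet","place_1","place_3","landing","gate_knob","vial_1_mid"]:
        print(c,t,[(np.round(d["at"],3).tolist(),round(d["score"],2)) for d in models.mark_of(t,c)][:6])
print(telemetry.current_t())
E
```

```text
pics
side feeder []
side stop_foot []
side push_lip []
side outlet []
side place_1 []
side place_3 []
side landing []
side gate_knob []
side vial_1_mid []
top feeder [([0.582, -0.06, -0.001], 0.66)]
top stop_foot [([0.506, -0.064, 0.036], 0.74)]
top push_lip [([0.523, -0.032, 0.043], 0.95), ([0.516, -0.064, 0.054], 0.38)]
top outlet [([0.526, -0.108, 0.041], 0.6)]
top place_1 [([0.583, -0.064, 0.067], 0.96), ([0.551, -0.062, 0.053], 0.91), ([0.516, -0.064, 0.054], 0.67), ([0.61, -0.062, 0.073], 0.63), ([0.68, -0.325, 0.002], 0.47)]
top place_3 [([0.583, -0.064, 0.067], 0.96), ([0.551, -0.062, 0.053], 0.91), ([0.516, -0.064, 0.054], 0.67), ([0.61, -0.062, 0.073], 0.63), ([0.68, -0.325, 0.002], 0.47)]
top landing [([0.523, -0.159, 0.052], 0.63)]
top gate_knob [([0.53, -0.104, 0.087], 0.56)]
top vial_1_mid [([0.518, -0.066, 0.052], 0.78), ([0.507, -0.068, 0.038], 0.62)]
1.0
```

View pics/top0.png

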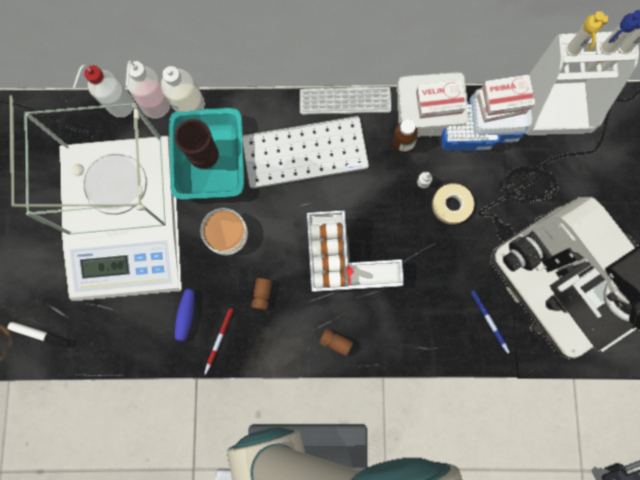

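View pics/side0.png

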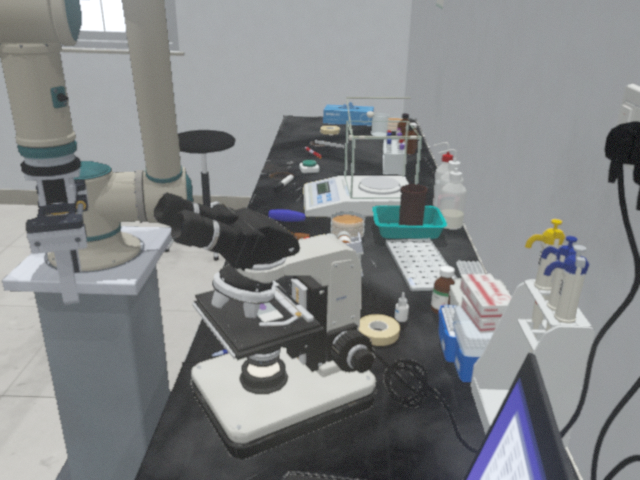

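The top picture shows the feeder at px (307–403, 210–290): vials in column ~331 at rows 230, 245, 262 and 279 (lowest), red knob at (349, 271), landing at (375, 273). The low end faces the robot, with yaw about +0.05. In the side view the microscope hides the feeder.

Look-alikes: brown bottles at (261, 293) and (336, 342), and a bottle at (405, 135). The vials I want are the four in the feeder, and the lowest is at (331, 279). Next is a close look with the wrist camera.

```bash
cat > h.py <<'E'
from plant import r, gripper_to, inverse_kinematics, vision, models, telemetry
import numpy as np, cv2, json
from scipy.spatial.transform import Rotation as R
from scipy.optimize import least_squares
A=0.21; U=np.array([np.cos(A),0,np.sin(A)]); W=np.array([-np.sin(A),0,np.cos(A)]); SF=np.array([-.075,0,.034])
def F(u,y,w): return SF+u*U+w*W+np.array([0,y,0])      # feeder-frame point
LOC=dict(stop_foot=F(0,0,0),push_lip=F(16,0,0)*0+F(.016,.034,.008),outlet=F(.020,-.0397,0),place_1=F(.016,0,.016),landing=F(.016,-.092,.016),gate_knob=F(.028,-.0397,.047))
def world(pose,p): x,y,t=pose; return R.from_euler('z',t).apply(p)+[x,y,0]
def quat(pose):
    y=np.array([0,1,0.]); z=-W
    m=R.from_euler('z',pose[2])*R.from_matrix(np.c_[np.cross(y,z),y,z])
    c=[]
    for s in (m,m*R.from_euler('z',np.pi)):
        q=s.as_quat(); c.append(np.r_[q[3],q[:3]])
    return c
def proj(cal,P):
    o=cal["orientation"]; Rc=R.from_quat([o[1],o[2],o[3],o[0]]).inv()
    K=np.array([[cal["fx"],0,cal["cx"]],[0,cal["fy"],cal["cy"]],[0,0,1]])
    return cv2.projectPoints(np.atleast_2d(Rc.apply(np.atleast_2d(P)-cal["position"])),np.zeros(3),np.zeros(3),K,np.array(cal["D"],float))[0][:,0]
E
python3 - <<'E'
from h import *
p=[.582,-.062,.05]
for q in quat(p): print(q, inverse_kinematics([.48,-.08,.33],q), inverse_kinematics(world(p,F(.1,-.04,.15)),q))
print(telemetry.current_tool_rot())
q0=R.from_euler('xz',[np.pi,0]); 
c=[]
for a in (np.pi/2,-np.pi/2,0,np.pi):
    m=(R.from_euler('z',.05+a)*q0).as_quat(); c.append((a,inverse_kinematics([.48,-.08,.33],np.r_[m[3],m[:3]])))
print(c)
q=[k for k in quat(p) if inverse_kinematics([.47,-.08,.33],k) is not None][0]
best=min(quat(p),key=lambda k: abs(inverse_kinematics([.47,-.08,.33],k)[5]) if inverse_kinematics([.47,-.08,.33],k) is not None else 9)
r.move_to([.45,-.08,.33],best)
print(telemetry.current_t())
cal=vision.get_calibration("wrist"); im=vision.snapshot("wrist"); cv2.imwrite("pics/w0.png",im[:,:,::-1])
for k in ("position","orientation"): print(cal[k])
for t in LOC:
    print(t,[(np.round(d["at"],3).tolist(),round(d["score"],2)) for d in models.mark_of(t,"wrist")][:4])
E
```

```text
[ 0.10477442 -0.02485972  0.9941818   0.00261991] [-0.37360112 -0.01799817  1.63333305  0.08823469  1.33523142 -2.00677878] [-0.34579047  0.20405114  1.6993367   0.09300605  1.04589853 -2.00545471]
[-0.00261991  0.9941818   0.02485972  0.10477442] [-0.37360112 -0.01799817  1.63333305  0.08823469  1.33523142  1.13481388] [-0.34579047  0.20405114  1.6993367   0.09300605  1.04589853  1.13613794]
[5.31351954e-05 9.84222667e-01 1.76934276e-01 1.22882852e-05]
[(1.5707963267948966, array([-0.30825273,  0.0981861 ,  1.49099723,  0.        ,  1.55240932,
       -0.35825273])), (-1.5707963267948966, None), (0, array([-3.08252732e-01,  9.81861013e-02,  1.49099723e+00, -4.44089210e-16,
        1.55240932e+00,  1.21254360e+00])), (3.141592653589793, array([-0.30825273,  0.0981861 ,  1.49099723,  0.        ,  1.55240932,
       -1.92904906]))]
2.925
[ 0.49315631 -0.07798807  0.49713618]
[ 0.02046013  0.72430373 -0.68888307 -0.02013971]
stop_foot [([0.734, -0.265, -0.004], 0.68), ([0.507, -0.065, 0.035], 0.67), ([0.686, -0.321, 0.002], 0.43), ([0.551, -0.066, 0.059], 0.41)]
push_lip [([0.515, -0.032, 0.046], 0.91)]
outlet [([0.532, -0.104, 0.039], 0.71)]
place_1 [([0.582, -0.061, 0.063], 0.92), ([0.55, -0.066, 0.06], 0.76), ([0.518, -0.068, 0.052], 0.7)]
landing [([0.521, -0.158, 0.055], 0.78)]
gate_knob [([0.535, -0.104, 0.089], 0.78), ([0.521, -0.16, 0.056], 0.2)]
```

```bash
python3 - <<'E'
from h import *
obs=[('stop_foot',[.507,-.065,.035]),('stop_foot',[.506,-.064,.036]),('push_lip',[.515,-.032,.046]),('push_lip',[.523,-.032,.043]),('outlet',[.532,-.104,.039]),('outlet',[.526,-.108,.041]),('place_1',[.518,-.068,.052]),('place_1',[.516,-.064,.054]),('landing',[.521,-.158,.055]),('landing',[.523,-.159,.052])]
f=lambda p: np.concatenate([(world(p,LOC[n])-o) for n,o in obs])
s=least_squares(f,[.58,-.06,.05],loss='soft_l1',f_scale=.003); print(s.x, np.round(f(s.x).reshape(-1,3)*1e3,1).tolist())
json.dump(s.x.tolist(),open('pose.json','w'))
im=cv2.imread('pics/w0.png')
cal=vision.get_calibration("wrist")
P=[F(0,-.137,.011),F(0,.032,.011),F(.04,-.037,.028),F(.04,-.033,.028),F(.028,-.0397,.061),F(.016,-.141,.014),F(.041,-.1,.01),F(.016,.034,.008),F(.016,-.03,.016)]
for x in proj(cal,[world(s.x,p) for p in P]): cv2.drawMarker(im,tuple(int(round(v)) for v in x),(0,255,0),cv2.MARKER_CROSS,7,1)
c=proj(cal,world(s.x,F(.04,-.04,.02)))[0].astype(int); print(c)
x0,y0=max(c[0]-110,0),max(c[1]-85,0)
cv2.imwrite('pics/w0c.png',cv2.resize(im[y0:y0+170,x0:x0+220],None,fx=3.5,fy=3.5,interpolation=cv2.INTER_CUBIC)); print(x0,y0)
E
```

```text
[ 0.58104328 -0.06335483  0.03923562] [[-0.9, -1.3, -1.0], [0.1, -2.3, -2.0], [3.7, 0.2, -0.8], [-4.3, 0.2, 2.2], [-4.8, -1.2, -0.8], [1.2, 2.8, -2.8], [0.4, 2.2, 1.0], [2.4, -1.8, -1.0], [1.0, 0.3, -2.0], [-1.0, 1.3, 1.0]]
[341 177]
231 92
```

View pics/w0c.png

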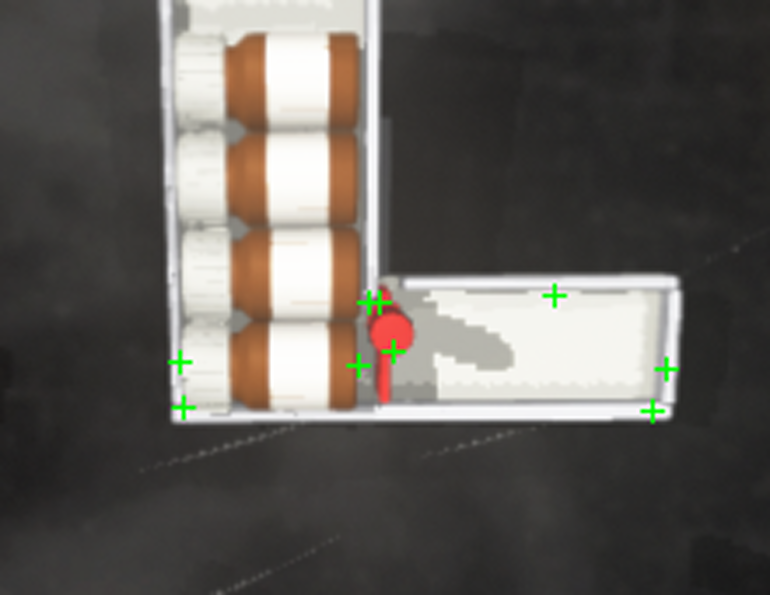

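The crop shows four amber vials with caps at the left (+y). The lowest is at crop (270, 365), the red gate knob at (391, 332) sits a little above its fully shut position, and the landing is empty on the right. The overlay agrees to 2–3 mm, with the yaw slightly low, so I'll refine it from these edges and then open the gate.

```bash
python3 - <<'E'
from h import *
p0=json.load(open('pose.json')); cal=vision.get_calibration("wrist")
P=[F(0,.032,.011),F(0,-.137,.011),F(.041,-.1,.01),F(.016,-.141,.014)]
px=np.array([[182,404],[652,402],[555,290],[663,369]])/3.5+[231,92]
f=lambda p:(proj(cal,[world(p,q) for q in P])-px).ravel()
s=least_squares(f,p0,loss='soft_l1'); p=s.x.tolist(); print(p,np.round(s.fun,1))
json.dump(p,open('pose.json','w'))
# knob travel
k=np.array([391,332])/3.5+[231,92]
g=least_squares(lambda t: (proj(cal,world(p,F(.028+t[0],-.0397+t[1],.061)))[0]-k),[0,0]).x; print('gate,dy',g)
Q=min(quat(p),key=lambda k: abs(inverse_kinematics([.45,-.08,.33],k)[5]))
N=r.nose_length
T=lambda u,y,w: world(p,F(u,y,w+N))   # fingertips at u,y,w
gripper_to(0.0)
r.move_to(T(.028-.023,-.0397,.12),Q)
r.move_l(T(.028-.023,-.0397,.042),vel=.12)
print('hit',r.move_l(T(.073-.015+.012,-.0397,.042),vel=.05,guard=6),telemetry.current_wrist_force())
e=telemetry.current_ee_pos(); d=R.from_euler('z',-p[2]).apply(e-[p[0],p[1],0])-SF; print('u',d@U,'y',d[1],'w',d@W-N,telemetry.current_t())
r.move_l(T(.045,-.0397,.042),vel=.15); r.move_l(T(.045,-.0397,.14),vel=.2)
r.move_to(T(-.06,-.02,.26),Q)
cal=vision.get_calibration("wrist"); im=vision.snapshot("wrist"); cv2.imwrite("pics/w1.png",im[:,:,::-1]); 
np.save('c1.npy',cal,allow_pickle=True)
print(proj(cal,world(p,F(.073,-.0397,.061))),proj(cal,world(p,F(.028,-.0397,.061))),telemetry.current_t())
E
```

```text
[0.5816956031668995, -0.06284851509340235, 0.04641319697539464] [ 0.2 -0.1 -0.7  1.1 -0.4  0.2  0.9 -1.6]
gate,dy [0.00449112 0.00070908]
hit True [-0.13349236  0.14922804 -0.55534991]
u 0.056771146727192856 y -0.03922957053552767 w 0.0412501248411404 7.1583
[[337.41166498  82.19000922]] [[336.8503007  129.04705573]] 8.7833
```

View pics/w1.png

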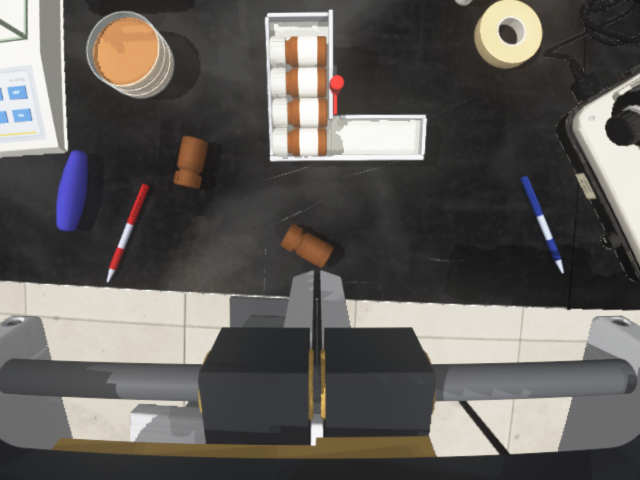

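The gate is fully open: the knob is at (337, 83), and I predicted (337, 82) for open. The vials are undisturbed. Now I'll push with the fingers part open, so the leading finger pushes the vial and the trailing finger holds back vial 2.

```bash
cat >> h.py <<'E'
p=json.load(open('pose.json')); Q=min(quat(p),key=lambda k: abs(inverse_kinematics([.45,-.08,.33],k)[5])); N=r.nose_length
T=lambda u,y,w: world(p,F(u,y,w+N))
def where():
    d=R.from_euler('z',-p[2]).apply(telemetry.current_ee_pos()-np.array([p[0],p[1],0]))-SF; return np.round([d@U,d[1],d@W-N],4)
E
python3 - <<'E'
from h import *
gripper_to(.038)
r.move_to(T(.0175,.0765,.10),Q)
print(r.move_l(T(.0175,.0765,.0125),vel=.12,guard=8),where())
r.hold(.2)
print(r.move_l(T(.0175,-.0245,.0125),vel=.05,guard=12),where(),telemetry.current_wrist_force(),telemetry.current_opening())
cal=vision.get_calibration("wrist"); im=vision.snapshot("wrist"); cv2.imwrite("pics/w2.png",im[:,:,::-1])
print(proj(cal,[world(p,F(.016,y,.032)) for y in (-.056,-.086,-.116,-.141)]),telemetry.current_t())
E
```

```text
False [0.0182 0.0761 0.0132]
False [ 0.0174 -0.0244  0.0125] [ 0.49750125  0.78324446 -0.54190973] 0.03794225329849802
[[382.0218461  305.32352833]
 [442.26130162 305.02540208]
 [501.15103627 304.48035336]
 [548.71720059 303.83665759]] 13.6583
```

View pics/w2.png

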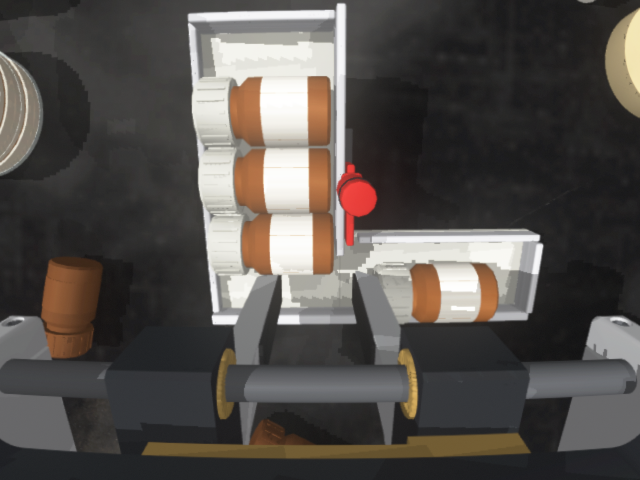

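Vial 1 lies on the landing, from px (375, 285) to (497, 292), so its centre is about 84 mm out. Vial 2 is held straight by the trailing finger. I'll lift straight off along w.

```bash
python3 - <<'E'
from h import *
r.move_l(T(.0165,-.0245,.13),vel=.1)
r.move_to(T(-.06,-.02,.2),Q); r.hold(.3)
cal=vision.get_calibration("wrist"); im=vision.snapshot("wrist"); cv2.imwrite("pics/w3.png",im[:300,:,::-1])
print(proj(cal,[world(p,F(.016+.032*i,0,.032)) for i in range(3)]+[world(p,F(.073,-.0397,.061))]),telemetry.current_t())
E
```

```text
[[296.62466149 141.16066972]
 [296.21824034 105.5439654 ]
 [295.82313291  68.57267919]
 [341.84863811  70.8840301 ]] 15.8333
```

View pics/w3.png

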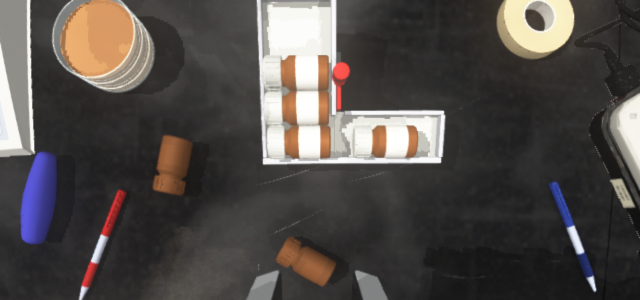

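The three remaining vials have rolled down to the three places: rows 141, 106 and 72, against predicted 141, 106 and 69. Vial 1 is on the landing, clear of the gate. Next I'll shut the gate.

```bash
python3 - <<'E'
from h import *
gripper_to(0.0)
r.move_to(T(.097,-.0397,.13),Q)
r.move_l(T(.097,-.0397,.042),vel=.12,guard=8); print(where())
print('hit',r.move_l(T(.043-.012,-.0397,.042),vel=.05,guard=6),where(),telemetry.current_wrist_force())
r.move_l(T(.055,-.0397,.042),vel=.15); r.move_l(T(.055,-.0397,.14),vel=.2)
r.move_to(T(-.06,-.02,.2),Q); r.hold(.3)
cal=vision.get_calibration("wrist"); im=vision.snapshot("wrist"); cv2.imwrite("pics/w4.png",cv2.resize(im[30:190,220:460,::-1],None,fx=3,fy=3))
print((proj(cal,[world(p,F(.028,-.0397,.061)),world(p,F(.033,-.0397,.061))])-[220,30])*3,telemetry.current_t())
E
```

```text
[ 0.0975 -0.04    0.0429]
hit True [ 0.0442 -0.0402  0.0424] [2.40313575 0.13949506 0.91735776]
[[361.96470496 292.46262834]
 [362.24686069 274.26958028]] 20.9833
```

View pics/w4.png

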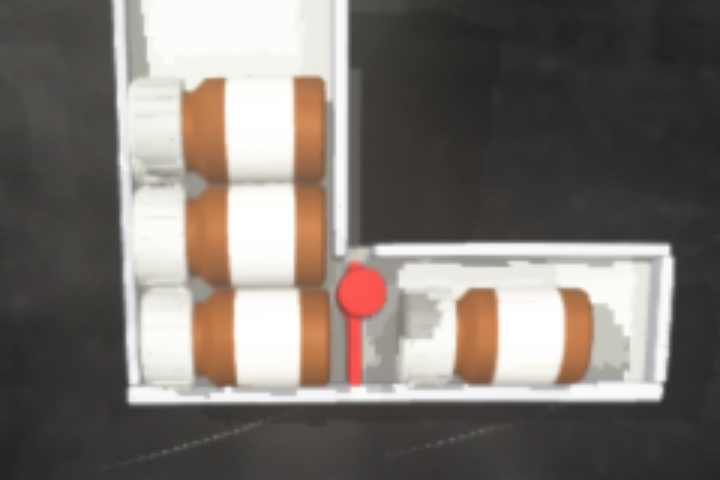

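Vision puts the gate shut: knob at (361, 292), predicted (362, 292), with the plate reaching the stop. I'll press once more with a higher guard to make sure it's fully shut.

```bash
python3 - <<'E'
from h import *
r.move_to(T(.06,-.0397,.12),Q)
r.move_l(T(.06,-.0397,.042),vel=.12,guard=8)
print('hit',r.move_l(T(.028,-.0397,.042),vel=.03,guard=16),where(),telemetry.current_wrist_force())
r.move_l(T(.055,-.0397,.042),vel=.15); r.move_l(T(.055,-.0397,.14),vel=.2)
r.move_to(T(-.06,-.02,.2),Q); r.hold(.3)
im=vision.snapshot("wrist"); cv2.imwrite("pics/w5.png",cv2.resize(im[30:190,220:460,::-1],None,fx=3,fy=3)); print(telemetry.current_t())
E
```

```text
hit True [ 0.044  -0.0404  0.0428] [2.37742142 0.34584531 0.02714613]
24.9917
```

View pics/w5.png

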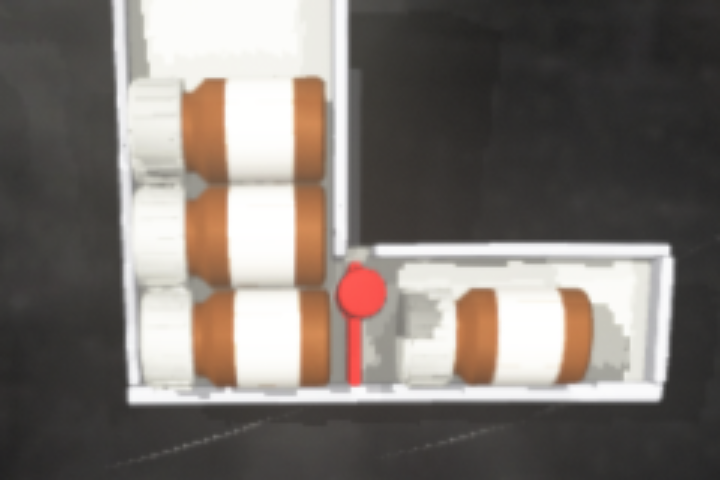

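The second press stopped at the same place, so the gate is hard against its shut end. Vial 1 is on the landing and the other three are lined up.

```bash
python3 -c "
from plant import r
print(r.sign_off())"
```

```text
the job is handed in; nothing more can be done
None
```

The job is handed in at about 25 s: vial 1 lies wholly on the landing, the next vial has rolled down to the stop with the other two lined up behind it, the gate is shut, and the arm touched nothing else.

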